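# Find the pleat slope on a crowned former with a plumb-needle angle gauge

### The arm

A 7-joint arm with a two-finger parallel gripper is mounted at the origin on the work surface. World frame = base frame: x ahead of the robot, y to its left, z up, the work surface at z = 0. Lengths are in m, angles in rad, forces in N, time in s.
With the tool pointing down it reaches from about 0.425 to 0.875 m from the base axis. Payload 4.7 kg.
Tool frame: the origin (TCP) lies on the centre line of the jaws, within the pads' length; the fingertips stand 8 mm ahead of it and the grasp point (between the pads) lies 11 mm behind it; z points along the fingers, y is the direction in which the jaws open and shut (so a half turn about z gives the same grasp; the last joint's range is limited). The gripper opens to 87 mm and grips with 3 to 60 N. Pads are 19 mm wide; open, the fingers measure 117 mm over their backs; the gripper's body (75 mm by 190 mm) begins 51 mm behind the grasp point.
Start: joints at [1.15, 0.321, -0.07, 1.45, 0.023, 1.371, -0.057], TCP at [0.274, -0.59, 0.231] pointing down, gripper open.
Joint ranges: [-2.86, 2.86], [-0.3, 2.09], [-1.38, 1.24], [0.06, 2.45], [-1.56, 4.7], [0.09, 2.05], [-2.69, 2.69]. Speed limits (rad/s): [2.57, 2.57, 3.14, 3.14, 3.14, 3.14, 3.14].

### API

Orientations are given as a rotation vector (axis times angle).
In Python, from bench import ctrl, cams, workorder gives the robot as it stands. The module is installed in compiled form; this text tells all that it offers.
- The arm moves only by the tool carry_out, never from a script. Its argument "rows" is a list of rows, each an object with "offset": the shift along the tool's x, y, z in m, a list of three; "rot": the turn, a rotation vector about the tool's x, y, z in degrees, a list of three; "gripper": the opening, from 0 (shut) to 1 (fully open). In form: [{"offset": [dx, dy, dz], "rot": [rx, ry, rz], "gripper": gripper}, ...]. A call has 1 to 10 rows; each row shifts and turns the commanded pose from where the row before left it, along the tool's axes as they then stand; what a row does not reach is not made up. A row lasts 1/8 s, in which the tool goes at most 62.5 mm and 10.7 degrees, less where a joint would pass 70% of its speed; a pose out of reach is approached as far as the arm can. A call is refused whole if a number of a shift passes 0.0625 or a number of a turn 10.7, either way. A call with a gripper value outside its range is refused whole. The fingers move at their own pace and stop on an object; "grip_force" is the grip in N (left out, the last holds). Time passes only in rows, so rows that do not move let the fingers close. It gives the time, the measured TCP pose, the force and the opening at its end, in the units of the state.
- ctrl.get_state(): the state, without advancing time (a new reading comes with each control period).
- cams.get_image(name): name is "scene" or "top" or "wrist"; returns a dict with "img" (384x512x3 uint8, red, green, blue), "vfov" (degrees; the focal length in pixels is half the picture's height over the tangent of half this angle, whatever the lens; pixels are square), "cx", "cy" (the principal point, pixels), "R" (3x3) and "t" (3): a world point X has camera coordinates R X + t. Camera axes: x right, y down, z forward; pixel columns grow to the right and rows downward; lengths in m; the calibration is good to about 2 mm. A picture is of the moment at which its call begins. There is no depth.
- workorder.close_job(): hands the job in, once; it reports no verdict.
The state is a dict: "time": time; "joint_positions": joint angles; "qd": joint speeds; "joint_torque": joint torques, N m; "position": TCP position; "tool_rot": TCP orientation; "ft_force": force on the tool from outside, world axes, zero at the start; "torque": the same for the moment, N m; "grip_width": opening from 0.0 (shut) to 1.0 (fully open).
Only numpy, scipy, OpenCV 4.12 (cv2) and the standard library are available. Lean on these libraries where they do the work, as an engineer would, in place of code of your own. Each camera call takes 0.05 s, during which the arm holds its last target.

### The job

Pick up the angle gauge and stand it level on the crown of the wooden former, lined up along the block. Then gently rock it over the curve until its swinging needle settles on the tab set at the rim of the dial, and finish holding it there, flat of the foot on the wood, so that a colleague can pencil the line where it touches. Leave the weight, the tape roll and the batten alone.

Things in the scene. Friction and masses are not known exactly. Their poses are not given: they have to be found in the camera images.
- gauge: Loose angle gauge, 0.2 to 0.35 kg, upright on its foot. Origin: centre of the foot's underside; z up, y along the foot, x out of the dial (away from the robot). Flat foot 32 x 130 x 10 mm (x, y, z); round case 96 mm across, 22 mm thick, centre 68 mm up; ribbed grip lug 20 mm thick (x), 36 mm wide (y), 112 to 150 mm up: take it across x, fingertips 112 mm up or higher, clear of the dial.
- needle (a joint): Weighted needle swinging freely about the dial's centre (axis: gauge x); it hangs plumb and so reads the gauge's tilt, rad. 0 when the foot is level; positive when the +y end is lowered (needle towards the +y end). Settles about half a second after the gauge stops.
- tab (a joint): Small brass tab, 5 mm wide, clipped to the dial's rim at the wanted angle; stiff, it stays. Same zero and sense as the needle, rad: the needle is on the tab when both read alike. Set between 0.16 and 0.42, on the +y side.
- needle_tip (a point): Tip of the needle, 40 mm below the dial's centre when plumb, 8 mm out along gauge x.
- tab_tip (a point): Inner end of the tab, middle of its width, 40 mm from the dial's centre, in the needle tip's plane.
- former: Former, fixed: beech block 60 mm wide (x), 130 mm long (y) on a plywood board 100 x 190 x 12 mm. Its top is a smooth convex arc of radius 130 mm along y, straight across x; crown 60 mm above the bench, ends 42.6 mm, slope there 0.52 rad. Origin: centre of the board's underside, z up. The gauge goes along it (y axes alike) and slides easily on it.
- former_axis (a point): Centre of the arc of the former's top: on the former's z axis, 70 mm below the bench surface; the arc's axis runs along former x.
- former_crown (a point): Middle of the crown line, the highest part of the former's top, 60 mm above the bench.
- weight_bar: Green steel paper weight 32 (x) x 180 (y) x 20 mm with a round black knob on a stem, 45 mm high overall, 0.85 kg. Origin: centre of its underside. Leave alone.
- tape_roll: Roll of paper tape lying flat, 92 mm across, 76 mm bore, 25 mm high. Origin: centre of its underside. Leave alone.
- batten: Loose wooden batten 320 (x) x 34 (y) x 9 mm lying on the bench. Origin: centre of its underside. Leave alone.

How it is judged:
By the outcome, as a careful person would: the job done as asked, in the order asked, and still so for the second after the job is handed in, while the arm keeps its last pose, push and grip.
It also fails if it takes over 61 s, if anything falls off the work surface, if the arm or the gripper's body presses on something with over 40 N, if the wrist force passes 120 N, or if a joint passes its speed limit or range.

## Working session

There is one attempt and no reset: what is moved stays moved. The work goes in short steps, Python scripts to look and compute and a tool call to move; the robot and the scene stay as the last step left them, time stands still between calls to the robot, and variables do not carry over. Pictures are saved under pics/ and viewed, and the job is handed in when it is done.

Besides the shell and the picture viewer there is one more tool, called after "Request:" in YAML: its name, and indented under it one key for each argument. carry_out: Moves the arm, as the interface text tells. Its arguments: {"type":"object","properties":{"rows":{"type":"array"},"grip_force":{"type":"number"}},"required":["rows"]}

```bash
mkdir -p pics
python3 - <<'E'
from bench import ctrl,cams
import cv2
s=ctrl.get_state(); print(s)
for n in ["scene","top","wrist"]:
    d=cams.get_image(n); cv2.imwrite(f"pics/{n}0.png",cv2.cvtColor(d["img"],cv2.COLOR_RGB2BGR))
    print(n,{k:(v.tolist() if hasattr(v,'tolist') else v) for k,v in d.items() if k!="img"})
E
```

```text
{'time': 0.0, 'joint_positions': array([ 1.15011606,  0.32183646, -0.07008442,  1.45165383,  0.02259037,
        1.37080245, -0.05687035]), 'qd': array([-6.20181417e-05,  2.44368965e-03,  1.84121725e-04, -1.88934635e-04,
        9.10759571e-04,  8.12136049e-04, -5.82895382e-04]), 'joint_torque': array([ 1.89363236e-04, -4.91285062e+01, -4.03685672e-01, -3.12524343e+01,
       -6.38834853e-02,  4.35897731e-02,  1.43640841e-04]), 'position': array([ 0.27352137, -0.58906242,  0.22946338]), 'tool_rot': array([-3.06582790e+00, -6.77274534e-01,  7.82282780e-04]), 'ft_force': array([-0.22973159, -0.06818252, -1.59259638]), 'torque': array([-0.01209931, -0.04374761,  0.03891044]), 'grip_width': 1.0042314880480596}
scene {'vfov': 55.72847400753187, 'cx': 253.51921509981923, 'cy': 189.49972716009236, 'R': [[-0.8268164624067987, 0.5624665317115101, -0.0024368417124814427], [0.4806773466576394, 0.7043245677967576, -0.5223755273824398], [-0.2921024236518393, -0.43308002020681485, -0.8527120675787262]], 't': [0.5739118919092611, -0.19370955306382237, 1.3818628114455076]}
top {'vfov': 51.478511478601106, 'cx': 262.22289739366863, 'cy': 195.59938465191064, 'R': [[0.02422842789128156, -0.9996205708646622, 0.013103342555402702], [-0.9821924716168979, -0.02624462296621024, -0.18603539573008987], [0.18630870076570935, -0.008362659240261344, -0.9824556651317274]], 't': [-0.10401164356818779, 0.5804357516618953, 1.0296277014655462]}
wrist {'vfov': 60.803423043856, 'cx': 255.52132726892336, 'cy': 195.02882622998584, 'R': [[0.42101773011208743, -0.907050533618171, -0.0018440157971999075], [-0.8739090928991361, -0.40617761446473666, 0.2670255471971706], [-0.24295466301241925, -0.11081098759026799, -0.9636876863122174]], 't': [-0.6490194194599639, -0.03296690423226487, 0.3909589223637794]}
```

View pics/scene0.png

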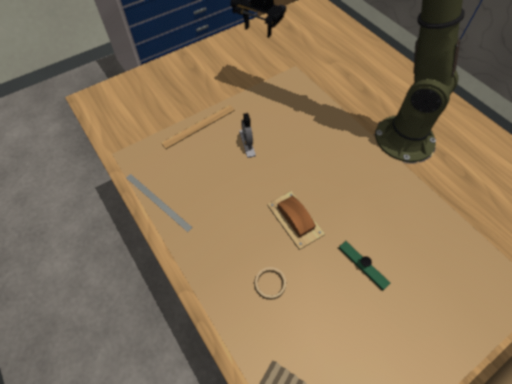

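View pics/top0.png

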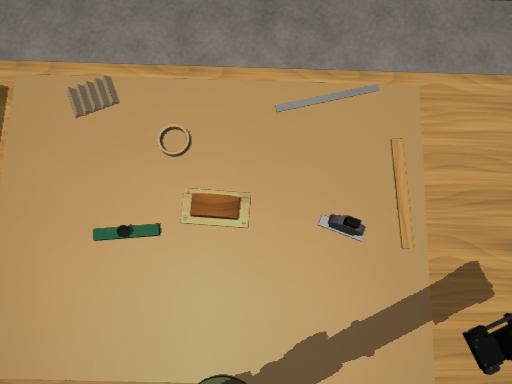

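View pics/wrist0.png

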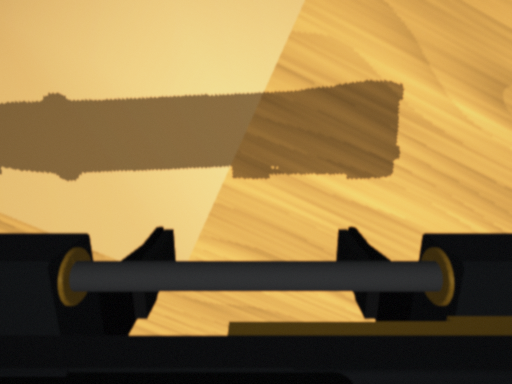

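```bash
cat > h.py <<'E'
import numpy as np,cv2
from scipy.spatial.transform import Rotation as Ro
from bench import ctrl,cams
class V:
    def __init__(s,n):
        d=cams.get_image(n); s.img=d["img"]; s.R=np.array(d["R"]); s.t=np.array(d["t"]); s.f=192/np.tan(np.radians(d["vfov"]/2)); s.cx=d["cx"]; s.cy=d["cy"]; s.C=-s.R.T@s.t
    def ray(s,u,v):
        r=s.R.T@np.array([(u-s.cx)/s.f,(v-s.cy)/s.f,1]); return r/np.linalg.norm(r)
    def plane(s,u,v,z):
        r=s.ray(u,v); return s.C+r*(z-s.C[2])/r[2]
    def hit(s,u,v,p,n):
        r=s.ray(u,v); return s.C+r*(np.dot(np.array(p)-s.C,n)/np.dot(r,n))
    def proj(s,X):
        c=s.R@np.array(X)+s.t; return np.array([s.cx+s.f*c[0]/c[2],s.cy+s.f*c[1]/c[2]])
    def crop(s,fn,x0,y0,x1,y1,k):
        cv2.imwrite(fn,cv2.resize(cv2.cvtColor(s.img[y0:y1,x0:x1],cv2.COLOR_RGB2BGR),None,fx=k,fy=k,interpolation=cv2.INTER_CUBIC))
def tool():
    s=ctrl.get_state(); return np.array(s["position"]),Ro.from_rotvec(s["tool_rot"]).as_matrix(),s
E
python3 - <<'E'
from h import *
p,R,s=tool(); print(R.round(3))
w=V("wrist"); print("cam in tool",(R.T@(w.C-p)).round(4)); print((R.T@w.R.T).round(3))
t=V("top"); c=V("scene"); print(t.C,c.C)
t.crop("pics/top_g.png",310,190,410,260,8)
t.crop("pics/top_f.png",170,175,265,240,8)
c.crop("pics/scene_g.png",225,100,285,170,8)
c.crop("pics/scene_f.png",255,180,335,255,8)
for u,v in [(319,218),(322,229),(365,239),(181,208),(185,188),(251,192),(249,227)]:
    print(u,v,t.plane(u,v,0.01).round(4))
E
```

```text
[[ 0.907  0.421 -0.001]
 [ 0.421 -0.907  0.001]
 [-0.    -0.001 -1.   ]]
cam in tool [ 0.0725 -0.     -0.1548]
[[-0.    -0.964 -0.267]
 [ 1.    -0.    -0.   ]
 [ 0.    -0.267  0.964]]
[ 0.38079106 -0.08012844  1.12090806] [0.97127707 0.41208534 1.0785405 ]
319 218 [ 0.5316 -0.2509  0.01  ]
322 229 [ 0.5008 -0.2592  0.01  ]
365 239 [ 0.4759 -0.3794  0.01  ]
181 208 [0.5498 0.1381 0.01  ]
185 188 [0.6076 0.1304 0.01  ]
251 192 [ 0.601  -0.0574  0.01  ]
249 227 [ 0.5011 -0.0548  0.01  ]
```

View pics/top_g.png

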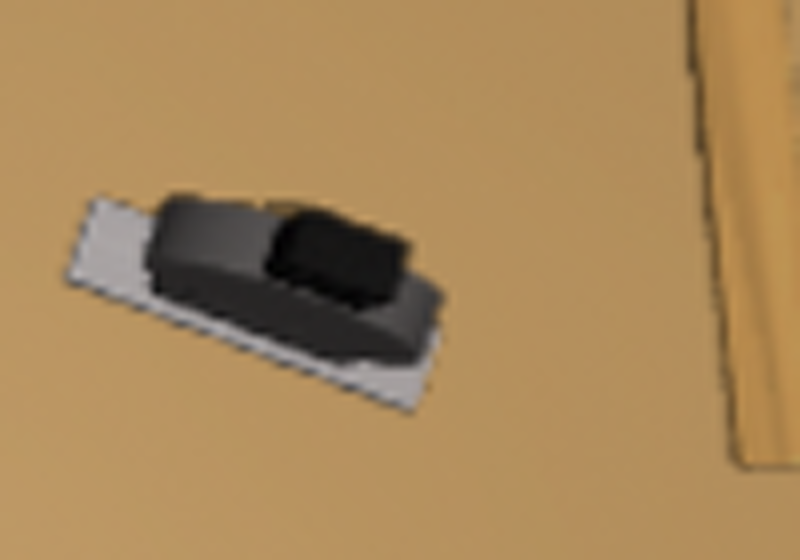

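View pics/top_f.png

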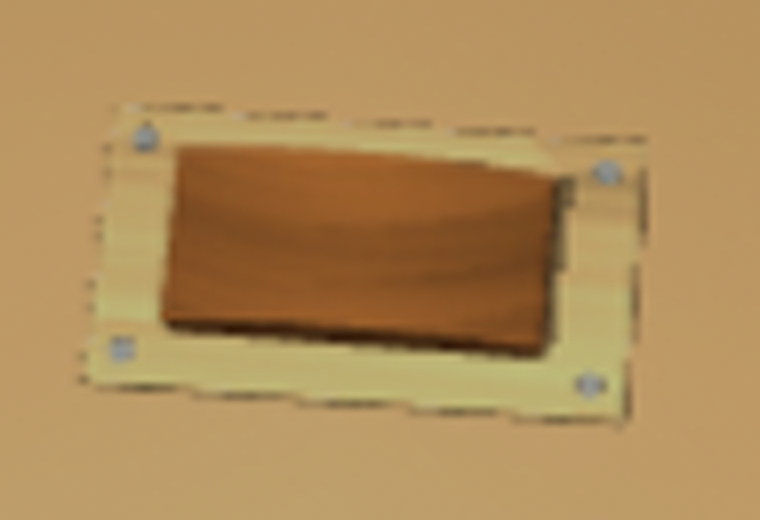

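View pics/scene_g.png

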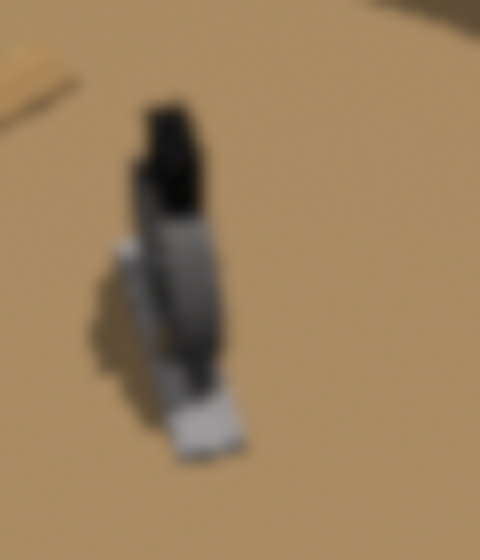

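View pics/scene_f.png

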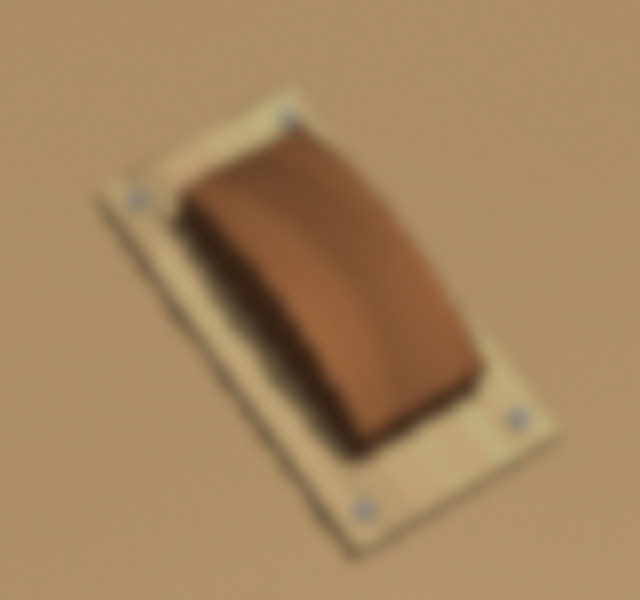

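```bash
cat >> h.py <<'E'
def Rt(tx,tz):
    tz=np.array(tz,float);tz/=np.linalg.norm(tz);tx=np.array(tx,float);tx-=tz*(tx@tz);tx/=np.linalg.norm(tx)
    return np.stack([tx,np.cross(tz,tx),tz],1)
def down(yaw): return Rt([np.cos(yaw),np.sin(yaw),0],[0,0,-1])
def rows(p0,R0,p1,R1,n,g):
    "rows rounded: 0.5 mm, 0.1 deg; the shift along the axes at the row's start, then the turn"
    rv=Ro.from_matrix(R0.T@R1).as_rotvec(degrees=True); p=p0.copy();R=R0.copy();out=[]
    for i in range(n):
        tp=p0+(p1-p0)*(i+1)/n
        o=(R.T@(tp-p)).round(4); r=(rv/n).round(2)
        out.append({"offset":(o+0).tolist(),"rot":(r+0).tolist(),"gripper":g})
        p=p+R@o; R=R@Ro.from_rotvec(r,degrees=True).as_matrix()
    print(str(out).replace("'",'"')); print("end",p.round(4),Ro.from_matrix(R.T@R1).magnitude())
    return p,R
E
python3 - <<'E'
from h import *
p,R,s=tool()
gx=np.array([.98,-.2,0]);a=np.radians(35)
R1=Rt(gx*np.cos(a)-np.array([0,0,np.sin(a)]),-gx*np.sin(a)-np.array([0,0,np.cos(a)]))
D=np.array([.516,-.317,.068]); look=a+np.radians(15.5)
cam=D+0.27*(gx*np.sin(look)+np.array([0,0,np.cos(look)]))
p1=cam-R1@np.array([.0725,0,-.1548]); print(cam,p1)
pm=p1+np.array([0.03,-0.0,0.08])
q=rows(p,R,pm,down(np.radians(-11.5)),10,1.0)
rows(*q,p1,R1,6,1.0)
E
```

```text
[ 0.72017186 -0.35866773  0.23974112] [ 0.57497846 -0.32903642  0.1545346 ]
[{"offset": [0.041, -0.0097, -0.0004], "rot": [0.0, 0.0, 3.64], "gripper": 1.0}, {"offset": [0.0403, -0.0122, -0.0005], "rot": [0.0, 0.0, 3.64], "gripper": 1.0}, {"offset": [0.0395, -0.0148, -0.0004], "rot": [0.0, 0.0, 3.64], "gripper": 1.0}, {"offset": [0.0384, -0.0172, -0.0004], "rot": [0.0, 0.0, 3.64], "gripper": 1.0}, {"offset": [0.0373, -0.0197, -0.0005], "rot": [0.0, 0.0, 3.64], "gripper": 1.0}, {"offset": [0.0359, -0.022, -0.0004], "rot": [0.0, 0.0, 3.64], "gripper": 1.0}, {"offset": [0.0345, -0.0242, -0.0004], "rot": [0.0, 0.0, 3.64], "gripper": 1.0}, {"offset": [0.0329, -0.0264, -0.0004], "rot": [0.0, 0.0, 3.64], "gripper": 1.0}, {"offset": [0.0311, -0.0284, -0.0005], "rot": [0.0, 0.0, 3.64], "gripper": 1.0}, {"offset": [0.0293, -0.0303, -0.0004], "rot": [0.0, 0.0, 3.64], "gripper": 1.0}]
end [ 0.605  -0.329   0.2345] 0.0006458052447527276
[{"offset": [-0.0049, 0.001, 0.0133], "rot": [0.0, -5.83, 0.01], "gripper": 1.0}, {"offset": [-0.0035, 0.001, 0.0138], "rot": [0.0, -5.83, 0.01], "gripper": 1.0}, {"offset": [-0.0021, 0.001, 0.014], "rot": [0.0, -5.83, 0.01], "gripper": 1.0}, {"offset": [-0.0007, 0.001, 0.0142], "rot": [0.0, -5.83, 0.01], "gripper": 1.0}, {"offset": [0.0008, 0.001, 0.0142], "rot": [0.0, -5.83, 0.01], "gripper": 1.0}, {"offset": [0.0022, 0.001, 0.014], "rot": [0.0, -5.83, 0.01], "gripper": 1.0}]
end [ 0.575  -0.329   0.1546] 0.0001916315614286045
```

Request:
carry_out:
  rows:
    - {"offset": [0.041,-0.01,0],"rot": [0,0,3.6],"gripper": 1}
    - {"offset": [0.04,-0.012,0],"rot": [0,0,3.6],"gripper": 1}
    - {"offset": [0.04,-0.015,0],"rot": [0,0,3.6],"gripper": 1}
    - {"offset": [0.038,-0.017,0],"rot": [0,0,3.6],"gripper": 1}
    - {"offset": [0.037,-0.02,0],"rot": [0,0,3.6],"gripper": 1}
    - {"offset": [0.036,-0.022,0],"rot": [0,0,3.6],"gripper": 1}
    - {"offset": [0.034,-0.024,0],"rot": [0,0,3.6],"gripper": 1}
    - {"offset": [0.033,-0.026,0],"rot": [0,0,3.6],"gripper": 1}
    - {"offset": [0.031,-0.028,0],"rot": [0,0,3.6],"gripper": 1}
    - {"offset": [0.029,-0.03,0],"rot": [0,0,4],"gripper": 1}

```text
time: 1.55
position: [0.6038, -0.3283, 0.2305]
tool_rot: [3.125, -0.318, -0.0]
ft_force: [0.1, -0.6, -1.0]
grip_width: 1.002
```

Request:
carry_out:
  rows:
    - {"offset": [-0.005,0.001,0.013],"rot": [0,-5.8,0],"gripper": 1}
    - {"offset": [-0.004,0.001,0.014],"rot": [0,-5.8,0],"gripper": 1}
    - {"offset": [-0.002,0.001,0.014],"rot": [0,-5.8,0],"gripper": 1}
    - {"offset": [-0.001,0.001,0.014],"rot": [0,-5.8,0],"gripper": 1}
    - {"offset": [0.001,0.001,0.014],"rot": [0,-5.8,0],"gripper": 1}
    - {"offset": [0.002,0.001,0.01],"rot": [0,-6,0],"gripper": 1}

```text
time: 2.3
position: [0.5742, -0.3295, 0.1542]
tool_rot: [-2.924, 0.294, 0.927]
ft_force: [0.5, -0.1, -0.7]
grip_width: 0.999
```

Run:
```python
from h import *
w=V("wrist"); w.crop("pics/w1.png",0,0,512,384,1); p,R,s=tool(); print(p,R.round(3),s["time"],w.C)
```

```text
[ 0.57357954 -0.32831504  0.14816792] [[ 0.796 -0.198 -0.572]
 [-0.159 -0.98   0.117]
 [-0.584 -0.002 -0.811]] 2.35 [ 0.71919247 -0.35931756  0.23869859]
```

View pics/w1.png

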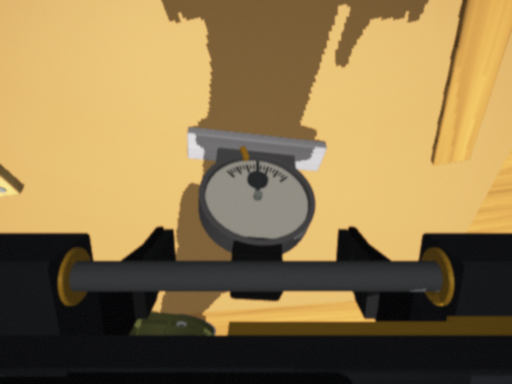

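Run:
```python
from h import *
w=V("wrist"); w.crop("pics/w1z.png",185,115,335,260,5)
np.savez("w1.npz",img=w.img,R=w.R,t=w.t)
```

```text
(no output)
```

View pics/w1z.png

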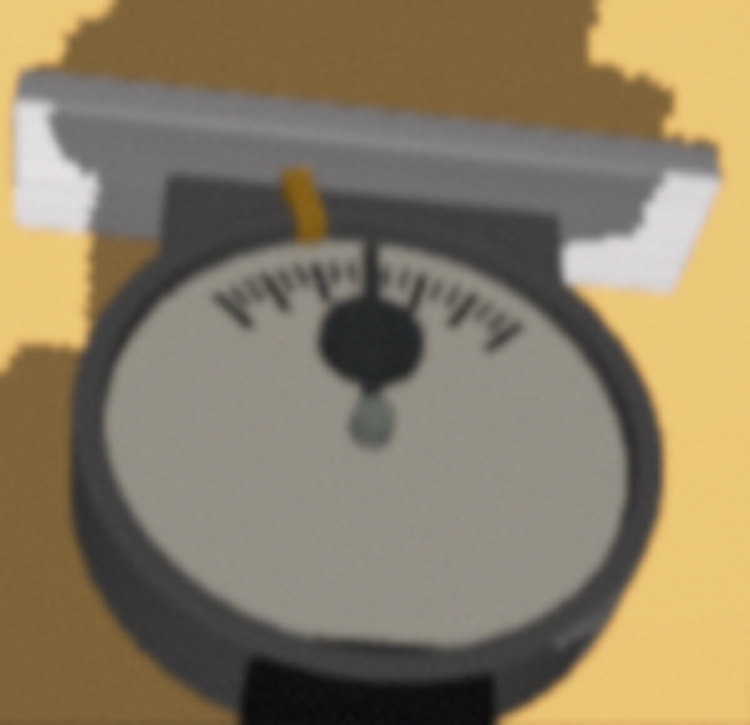

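Run:
```python
from h import *
w=V("wrist")
P=lambda x,y:(185+(x+.5)/5-.5,115+(y+.5)/5-.5)
A=w.plane(*P(19,75),0); B=w.plane(*P(720,152),0)      # front bottom corners
A2=w.plane(*P(15,103),0.01); B2=w.plane(*P(722,182),0.01)
A3=w.plane(*P(15,222),0.01); B3=w.plane(*P(672,293),0.01)
for a in (A,B,A2,B2,A3,B3): print(a.round(4))
for a,b in((A,B),(A2,B2),(A3,B3)): d=a-b; print(np.linalg.norm(d),np.degrees(np.arctan2(-d[0],d[1])))
d=(A-B)+(A2-B2)+(A3-B3); y=d/np.linalg.norm(d); x=np.array([y[1],-y[0],0])
O=((A+B)/2-x*.016+(A2+B2)/2-x*.016+(A3+B3)/2+x*.016)/3; O[2]=0
print("origin",O,"yaw",np.degrees(np.arctan2(x[1],x[0])), x)
for r in((A+B)/2,(A2+B2)/2,(A3+B3)/2): print(((r-O)@x).round(4),((r-O)@y).round(4))
for n,q in dict(pivot=(372,425),tip=(371,240),tipbot=(371,250),tab=(313,242),tabL=(301,240),tabR=(325,240),tick0=(371,262),rimtop=(371,237)).items():
    for h in(.006,.008,):
        H=w.hit(*P(*q),O+x*h,x)-O; yy=H@y; zz=H[2]-.068
        print(n,h,round(yy,4),round(zz,4),"rad",round(np.hypot(yy,zz),4),"ang",round(np.arctan2(yy,-zz),4))
```

```text
[ 0.5427 -0.2598  0.    ]
[ 0.499  -0.3835  0.    ]
[ 0.5444 -0.2611  0.01  ]
[ 0.5009 -0.3825  0.01  ]
[ 0.5166 -0.2506  0.01  ]
[ 0.4723 -0.372   0.01  ]
0.1311956248872851 -19.427349775146947
0.1290279933608732 -19.710848345225756
0.12917669147588987 -20.059269922224356
origin [ 0.50764814 -0.31644467  0.        ] yaw -19.730915429177198 [ 0.94128852 -0.3376032   0.        ]
0.0142 -0.0004
0.016 0.0
-0.0141 0.0004
pivot 0.006 -0.0004 -0.0012 rad 0.0012 ang -0.3211
pivot 0.008 -0.0001 0.0004 rad 0.0004 ang -2.9837
tip 0.006 -0.0004 -0.0434 rad 0.0434 ang -0.0084
tip 0.008 -0.0 -0.0414 rad 0.0414 ang -0.0012
tipbot 0.006 -0.0004 -0.0409 rad 0.0409 ang -0.0087
tipbot 0.008 -0.0 -0.0389 rad 0.0389 ang -0.001
tab 0.006 0.0101 -0.0414 rad 0.0426 ang 0.2391
tab 0.008 0.0103 -0.0394 rad 0.0407 ang 0.2557
tabL 0.006 0.0122 -0.0416 rad 0.0434 ang 0.2864
tabL 0.008 0.0124 -0.0396 rad 0.0415 ang 0.3044
tabR 0.006 0.0079 -0.0422 rad 0.043 ang 0.1861
tabR 0.008 0.0082 -0.0402 rad 0.041 ang 0.2007
tick0 0.006 -0.0003 -0.038 rad 0.038 ang -0.0091
tick0 0.008 -0.0 -0.036 rad 0.036 ang -0.0008
rimtop 0.006 -0.0004 -0.0442 rad 0.0442 ang -0.0083
rimtop 0.008 -0.0001 -0.0422 rad 0.0422 ang -0.0012
```

Run:
```python
from h import *
p,R,s=tool(); print(p,R.round(3).tolist(),s["time"])
w=V("wrist")
O=np.array([.50765,-.31644,0]);yw=np.radians(-19.73);x=np.array([np.cos(yw),np.sin(yw),0]);y=np.array([-x[1],x[0],0])
hsv=cv2.cvtColor(w.img,cv2.COLOR_RGB2HSV).astype(int)
m=np.zeros(hsv.shape[:2],bool); sub=hsv[140:170,235:258]
print(hsv[140:168:3,236:256:2,1])
m[146:166,238:253]=(hsv[146:166,238:253,1]>110)
vs,us=np.nonzero(m)
out=[]
for u,v in zip(us,vs):
    H=w.hit(u,v,O+x*.008,x)-O; out.append((H@y,H[2]-.068))
out=np.array(out); r=np.hypot(*out.T); a=np.arctan2(out[:,0],-out[:,1])
for v in range(146,166):
    k=vs==v
    if k.any(): print(v,us[k].min(),us[k].max(),r[k].mean().round(4),a[k].mean().round(4))
# needle
dark=w.img[160:166,250:268].mean(2).round(); print(dark)
```

```text
[ 0.57417181 -0.32866296  0.15096424] [[0.801, -0.198, -0.565], [-0.161, -0.98, 0.116], [-0.577, -0.002, -0.817]] 2.45
[[  4   6   4   6   6   4   4   2   4   4]
 [  5   2   7   7   0   4   6   4   4   8]
 [  5   9   7   5   7   5   7   5   2   2]
 [  2   4  27 143 165 111  11   4   5   5]
 [  3   0  64 199 206 196  68   3   5   2]
 [  4   8  38 129 200 211 176  41   0   4]
 [  4  11   8  40 182 212 201 106   8   4]
 [  4   4   8  32 168 193 182  82   7   7]
 [ 19  23  23  27  39  41  36  29  24  22]
 [ 25  24  25  23  23  22  22  24  24  23]]
149 242 246 0.0573 0.2307
150 241 246 0.056 0.2438
151 241 247 0.0547 0.2405
152 241 247 0.0534 0.2458
153 241 248 0.0521 0.2425
154 241 248 0.0508 0.2481
155 242 249 0.0495 0.2355
156 243 249 0.0481 0.2317
157 243 249 0.0469 0.2375
158 243 249 0.0456 0.2435
159 244 250 0.0443 0.2294
160 244 249 0.0431 0.2461
161 244 249 0.0419 0.2528
162 244 248 0.0407 0.2709
[[ 67.  62.  61.  61.  61.  61.  63.  60.  62.  61.  62.  61.  63.  61.
   62.  63.  64.  65.]
 [ 76.  70.  68.  70.  69.  66.  65.  61.  60.  60.  60.  62.  61.  61.
   61.  61.  61.  60.]
 [ 93.  90.  92.  91.  89.  84.  76.  66.  62.  61.  66.  71.  72.  67.
   65.  63.  62.  63.]
 [118. 116. 118. 117. 115. 113.  99.  74.  57.  60.  76.  90.  94.  87.
   82.  79.  75.  71.]
 [135. 134. 133. 133. 135. 129. 115.  80.  54.  60.  89. 112. 119. 115.
  110. 105. 101.  95.]
 [136. 135. 137. 138. 135. 134. 118.  80.  51.  60.  94. 123. 134. 133.
  132. 130. 127. 120.]]
```

Run:
```python
from h import *
p,R,s=tool()
yw=np.radians(-19.73);gx=np.array([np.cos(yw),np.sin(yw),0]);a=np.radians(42);z=np.array([0,0,1])
R1=Rt(gx*np.cos(a)-z*np.sin(a),-gx*np.sin(a)-z*np.cos(a))
D=np.array([.5077,-.3164,.050])+.008*gx; look=a+np.radians(15.5)
cam=D+0.25*(gx*np.sin(look)+z*np.cos(look))
p1=cam-R1@np.array([.0725,0,-.1548]); print(p1, "tip", p1+.008*R1[:,2], "rel x",(p1+.008*R1[:,2]-D)@gx)
rows(p,R,p1,R1,4,1.0)
```

```text
[ 0.56548457 -0.33712401  0.11779805] tip [ 0.56044578 -0.33531689  0.11185289] rel x 0.04803539889088825
[{"offset": [0.0037, 0.0024, 0.0083], "rot": [1.28, -1.74, 1.62], "gripper": 1.0}, {"offset": [0.0039, 0.0024, 0.0082], "rot": [1.28, -1.74, 1.62], "gripper": 1.0}, {"offset": [0.0043, 0.0025, 0.008], "rot": [1.28, -1.74, 1.62], "gripper": 1.0}, {"offset": [0.0047, 0.0026, 0.0078], "rot": [1.28, -1.74, 1.62], "gripper": 1.0}]
end [ 0.5655 -0.3371  0.1177] 0.0002976195780473513
```

Request:
carry_out:
  rows:
    - {"offset": [0.004,0.0025,0.008],"rot": [1.3,-1.7,1.6],"gripper": 1}
    - {"offset": [0.004,0.0025,0.008],"rot": [1.3,-1.7,1.6],"gripper": 1}
    - {"offset": [0.0045,0.0025,0.008],"rot": [1.3,-1.7,1.6],"gripper": 1}
    - {"offset": [0.0045,0.0025,0.008],"rot": [1.3,-1.7,1.6],"gripper": 1}
    - {"offset": [0,0,0],"rot": [0,0,0],"gripper": 1}

```text
time: 3.12
position: [0.5609, -0.3393, 0.1164]
tool_rot: [-2.789, 0.493, 1.065]
ft_force: [0.1, -0.0, 1.0]
grip_width: 1.0
```

Run:
```python
from h import *
w=V("wrist"); w=V("wrist");p,R,s=tool(); print(p,R.round(3).tolist(),s["time"])
w.crop("pics/w2z.png",180,80,330,230,5)
import pickle; pickle.dump(w,open("w2.pkl","wb"))
```

```text
[ 0.56332819 -0.33600591  0.11726121] [[0.705, -0.335, -0.624], [-0.251, -0.942, 0.223], [-0.663, -0.001, -0.749]] 3.225
```

View pics/w2z.png

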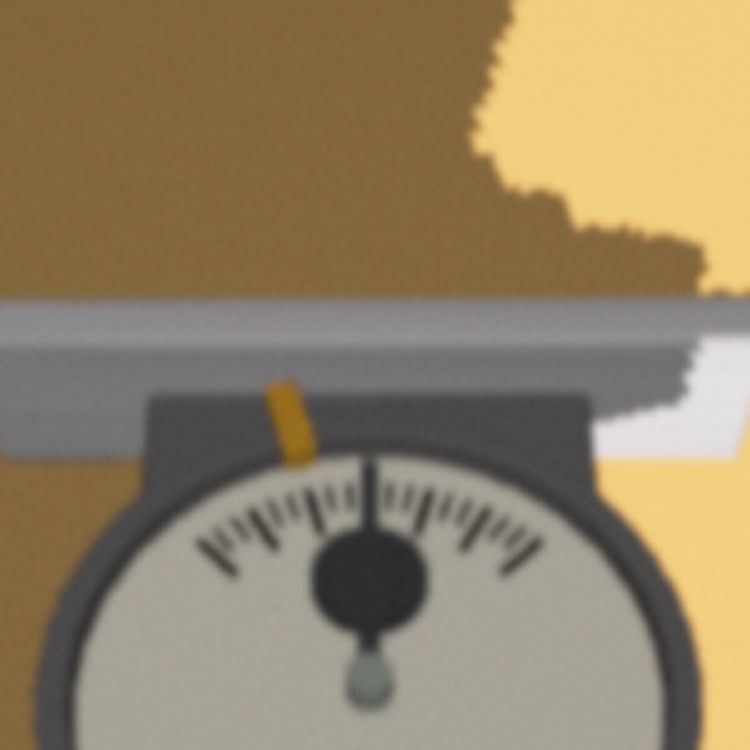

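Run:
```python
from h import *
import pickle; w=pickle.load(open("w2.pkl","rb"))
P=lambda x,y:(180+(x+.5)/5-.5,80+(y+.5)/5-.5)
yw=np.radians(-19.73);x=np.array([np.cos(yw),np.sin(yw),0]);y=np.array([-x[1],x[0],0])
O=np.array([.50765,-.31644,0])
F=w.plane(*P(369,298),0); print("front bottom mid rel",(F-O)@x,(F-O)@y)
e1=w.plane(*P(0,298),0);e2=w.plane(*P(750,298),0);d=e1-e2;print("yaw",np.degrees(np.arctan2(-d[0],d[1])))
for n,q in dict(pivot=(370,685),tip=(369,461),tab=(302,465),tabm=(292,425),tabo=(282,385),maj1=(306,493),maj1b=(325,530),maj2=(250,515),maj3=(200,543),maj3b=(236,575),maj3r=(540,545)).items():
  H=w.hit(*P(*q),O+x*.008,x)-O; yy=H@y; zz=H[2]-.068
  print(n,round(yy,4),round(zz,4),"rad",round(np.hypot(yy,zz),4),"ang",round(np.arctan2(yy,-zz),4))
Hc=None
hsv=cv2.cvtColor(w.img,cv2.COLOR_RGB2HSV).astype(float)
pv=w.hit(*P(370,685),O+x*.008,x)
for v in range(155,175):
    row=hsv[v,228:250,1]; wt=np.clip(row-40,0,None)
    if wt.sum()<200: continue
    u=(wt*np.arange(228,250)).sum()/wt.sum(); H=w.hit(u,v,O+x*.008,x)-O; 
    b=H-(pv-O); print(v,round(u,2),"r",round(np.hypot(H@y,H[2]-.068),4),"a",round(np.arctan2(H@y,.068-H[2]),4),"a rel pivot",round(np.arctan2(b@y,-b[2]),4), wt.sum())
```

```text
front bottom mid rel 0.014514637405786707 -0.00024158840725089714
yaw -19.90789541323504
pivot -0.0004 0.0009 rad 0.001 ang -2.7222
tip -0.0002 -0.0395 rad 0.0395 ang -0.0057
tab 0.0103 -0.0388 rad 0.0401 ang 0.2607
tabm 0.0121 -0.0468 rad 0.0483 ang 0.2538
tabo 0.014 -0.055 rad 0.0568 ang 0.2487
maj1 0.0096 -0.0333 rad 0.0347 ang 0.2803
maj1b 0.0065 -0.0263 rad 0.0271 ang 0.243
maj2 0.0182 -0.0292 rad 0.0343 ang 0.5569
maj3 0.0256 -0.024 rad 0.035 ang 0.8182
maj3b 0.0198 -0.0181 rad 0.0268 ang 0.8304
maj3r -0.0263 -0.0234 rad 0.0353 ang -0.8436
156 236.14 r 0.0574 a 0.2443 a rel pivot 0.2473 311.0
157 236.02 r 0.0564 a 0.25 a rel pivot 0.2529 713.0
158 236.0 r 0.0553 a 0.2544 a rel pivot 0.2573 976.0
159 236.19 r 0.0543 a 0.2559 a rel pivot 0.2588 1103.0
160 236.41 r 0.0532 a 0.2572 a rel pivot 0.2601 1177.0
161 236.69 r 0.0522 a 0.2574 a rel pivot 0.2604 1213.0
162 237.02 r 0.0511 a 0.257 a rel pivot 0.26 1205.0
163 237.39 r 0.05 a 0.2559 a rel pivot 0.2591 1216.0
164 237.79 r 0.0489 a 0.2543 a rel pivot 0.2576 1226.0
165 238.11 r 0.0479 a 0.2539 a rel pivot 0.2572 1200.0
166 238.42 r 0.0468 a 0.2537 a rel pivot 0.2571 1173.0
167 238.74 r 0.0458 a 0.2532 a rel pivot 0.2567 1175.0
168 239.0 r 0.0448 a 0.2538 a rel pivot 0.2573 1174.0
169 239.18 r 0.0438 a 0.2559 a rel pivot 0.2595 1162.0
170 239.28 r 0.0428 a 0.2594 a rel pivot 0.263 1127.0
171 239.26 r 0.0418 a 0.2653 a rel pivot 0.2688 1027.0
172 239.15 r 0.0409 a 0.2731 a rel pivot 0.2765 747.0
173 238.94 r 0.04 a 0.2832 a rel pivot 0.2865 346.0
```

Run:
```python
from h import *
p,R,s=tool()
yw=np.radians(-19.8)
p1=p-R[:,2]*.09; p1,R1=rows(p,R,p1,R,2,1.0)
print(p1)
O=np.array([.507,-.3164,.24])
rows(p1,R1,O,down(yw+np.pi/2),10,1.0)
```

```text
[{"offset": [0.0, 0.0, -0.045], "rot": [0.0, 0.0, 0.0], "gripper": 1.0}, {"offset": [0.0, 0.0, -0.045], "rot": [0.0, 0.0, 0.0], "gripper": 1.0}]
end [ 0.6195 -0.3561  0.1846] 0.0
[ 0.61952925 -0.3560656   0.18463368]
[{"offset": [-0.0126, 0.0, 0.0038], "rot": [-3.24, 3.25, -8.55], "gripper": 1.0}, {"offset": [-0.0127, -0.002, 0.003], "rot": [-3.24, 3.25, -8.55], "gripper": 1.0}, {"offset": [-0.0123, -0.0041, 0.0021], "rot": [-3.24, 3.25, -8.55], "gripper": 1.0}, {"offset": [-0.0117, -0.0059, 0.0011], "rot": [-3.24, 3.25, -8.55], "gripper": 1.0}, {"offset": [-0.0107, -0.0077, 0.0001], "rot": [-3.24, 3.25, -8.55], "gripper": 1.0}, {"offset": [-0.0094, -0.0091, -0.0009], "rot": [-3.24, 3.25, -8.55], "gripper": 1.0}, {"offset": [-0.0079, -0.0103, -0.002], "rot": [-3.24, 3.25, -8.55], "gripper": 1.0}, {"offset": [-0.0061, -0.0113, -0.0029], "rot": [-3.24, 3.25, -8.55], "gripper": 1.0}, {"offset": [-0.0042, -0.0118, -0.004], "rot": [-3.24, 3.25, -8.55], "gripper": 1.0}, {"offset": [-0.0021, -0.0121, -0.0047], "rot": [-3.24, 3.25, -8.55], "gripper": 1.0}]
end [ 0.507  -0.3163  0.24  ] 0.0007938181099254902
```

Request:
carry_out:
  rows:
    - {"offset": [0,0,-0.045],"rot": [0,0,0],"gripper": 1}
    - {"offset": [0,0,-0.045],"rot": [0,0,0],"gripper": 1}

```text
time: 3.48
position: [0.5937, -0.3549, 0.1924]
tool_rot: [-2.92, 0.538, 0.883]
ft_force: [-0.7, -0.8, -1.3]
grip_width: 1.0
```

Request:
carry_out:
  rows:
    - {"offset": [-0.0125,0.0,0.004],"rot": [-3.25,3.25,-8.55],"gripper": 1}
    - {"offset": [-0.0125,-0.002,0.003],"rot": [-3.25,3.25,-8.55],"gripper": 1}
    - {"offset": [-0.0125,-0.004,0.002],"rot": [-3.25,3.25,-8.55],"gripper": 1}
    - {"offset": [-0.0115,-0.006,0.001],"rot": [-3.25,3.25,-8.55],"gripper": 1}
    - {"offset": [-0.0105,-0.0075,0],"rot": [-3.25,3.25,-8.55],"gripper": 1}
    - {"offset": [-0.0095,-0.009,-0.001],"rot": [-3.25,3.25,-8.55],"gripper": 1}
    - {"offset": [-0.008,-0.0105,-0.002],"rot": [-3.25,3.25,-8.55],"gripper": 1}
    - {"offset": [-0.006,-0.0115,-0.003],"rot": [-3.25,3.25,-8.55],"gripper": 1}
    - {"offset": [-0.004,-0.012,-0.004],"rot": [-3.25,3.25,-8.55],"gripper": 1}
    - {"offset": [-0.002,-0.012,-0.005],"rot": [-3.25,3.25,-8.55],"gripper": 1}

```text
time: 4.72
position: [0.48, -0.299, 0.2252]
tool_rot: [2.44, 1.758, 0.095]
ft_force: [0.2, -0.6, 0.4]
grip_width: 1.0
```

```bash
cat >> h.py <<'E'
def settled(n=5):
    ps=[];rs=[];f=[]
    for i in range(n):
        cams.get_image("wrist"); p,R,s=tool(); ps.append(p);rs.append(R);f.append(s["ft_force"])
    Rm=Ro.from_matrix(np.array(rs)).mean().as_matrix()
    print("pos sd",np.std(ps,0).round(4),"F",np.mean(f,0).round(2),"t",round(s["time"],2),"gw",round(s["grip_width"],4)); return np.mean(ps,0),Rm
E
python3 - <<'E'
from h import *
p,R=settled(5); print(p,R.round(4).tolist())
w=V("wrist"); w.crop("pics/w3.png",0,0,512,384,1.5)
E
```

```text
pos sd [0.0013 0.0003 0.0006] F [-0.72  0.02 -0.41] t 4.97 gw 0.9989
[ 0.47867646 -0.30069866  0.22499494] [[0.3257, 0.937, 0.1261], [0.9451, -0.3189, -0.071], [-0.0263, 0.1423, -0.9895]]
```

View pics/w3.png

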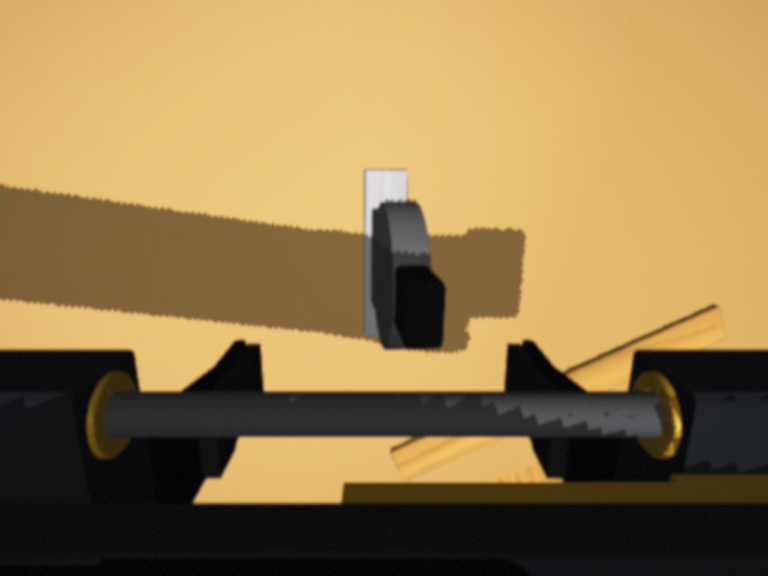

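Run:
```python
from h import *
p,R=settled(2); print(p)
rows(p,R,np.array([.507,-.3164,.22]),down(np.radians(70.2)),3,1.0)
```

```text
pos sd [0.0001 0.0001 0.0002] F [ 0.15 -0.15 -0.63] t 5.12 gw 1.0003
[ 0.48009752 -0.30065274  0.22289978]
[{"offset": [-0.002, 0.01, 0.0024], "rot": [2.67, 0.46, 0.27], "gripper": 1.0}, {"offset": [-0.002, 0.01, 0.002], "rot": [2.67, 0.46, 0.27], "gripper": 1.0}, {"offset": [-0.0019, 0.0102, 0.0014], "rot": [2.67, 0.46, 0.27], "gripper": 1.0}]
end [ 0.507  -0.3164  0.22  ] 0.0003576124625327759
```

Request:
carry_out:
  rows:
    - {"offset": [-0.002,0.01,0.0025],"rot": [2.7,0.5,0.3],"gripper": 1}
    - {"offset": [-0.002,0.01,0.002],"rot": [2.7,0.5,0.3],"gripper": 1}
    - {"offset": [-0.002,0.01,0.0015],"rot": [2.7,0.5,0.3],"gripper": 1}
    - {"offset": [0,0,0],"rot": [0,0,0],"gripper": 1}

```text
time: 5.62
position: [0.5069, -0.3173, 0.2184]
tool_rot: [-2.569, -1.801, -0.0]
ft_force: [0.5, 0.9, -0.0]
grip_width: 1.001
```

Run:
```python
from h import *
p,R=settled(4); print(p,R.round(4).tolist())
w=V("wrist"); w.crop("pics/w4.png",150,30,350,230,4)
```

```text
pos sd [0.0004 0.     0.0004] F [-0.24  0.01  0.08] t 5.83 gw 0.9979
[ 0.50559863 -0.31703722  0.21917389] [[0.3413, 0.9399, -0.0013], [0.9399, -0.3413, 0.0031], [0.0025, -0.0023, -1.0]]
```

View pics/w4.png

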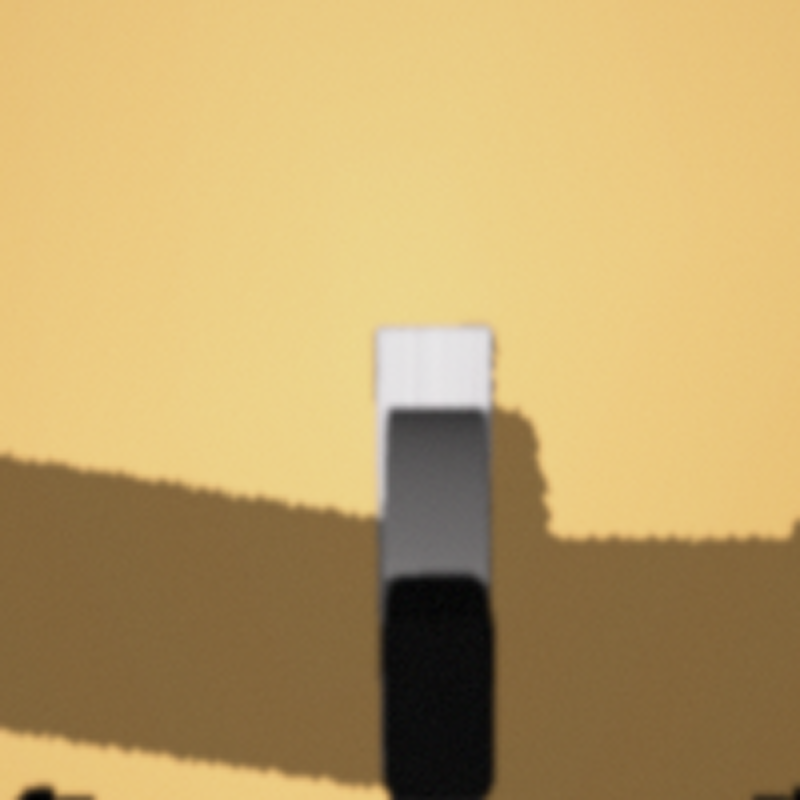

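Request:
carry_out:
  rows:
    - {"offset": [0,0.003,0.03],"rot": [0,0,0],"gripper": 1}
    - {"offset": [0,0,0.03],"rot": [0,0,0],"gripper": 1}
    - {"offset": [0,0,0.022],"rot": [0,0,0],"gripper": 1}
    - {"offset": [0,0,0.014],"rot": [0,0,0],"gripper": 1}
    - {"offset": [0,0,0],"rot": [0,0,0],"gripper": 0.5}
    - {"offset": [0,0,0],"rot": [0,0,0],"gripper": 0.5}

```text
time: 6.62
position: [0.5089, -0.3186, 0.125]
tool_rot: [-2.573, -1.802, -0.003]
ft_force: [0.9, -0.5, -0.4]
grip_width: 0.855
```

Run:
```python
from h import *
p,R=settled(3); print(p,R.round(4).tolist())
w=V("wrist"); w.crop("pics/w5.png",0,0,512,384,1.5)
```

```text
pos sd [0.     0.     0.0001] F [ 0.09 -0.5  -0.15] t 6.78 gw 0.7205
[ 0.50890387 -0.31868442  0.12502578] [[0.3419, 0.9397, 0.0013], [0.9397, -0.3419, 0.0018], [0.0022, 0.0006, -1.0]]
```

View pics/w5.png

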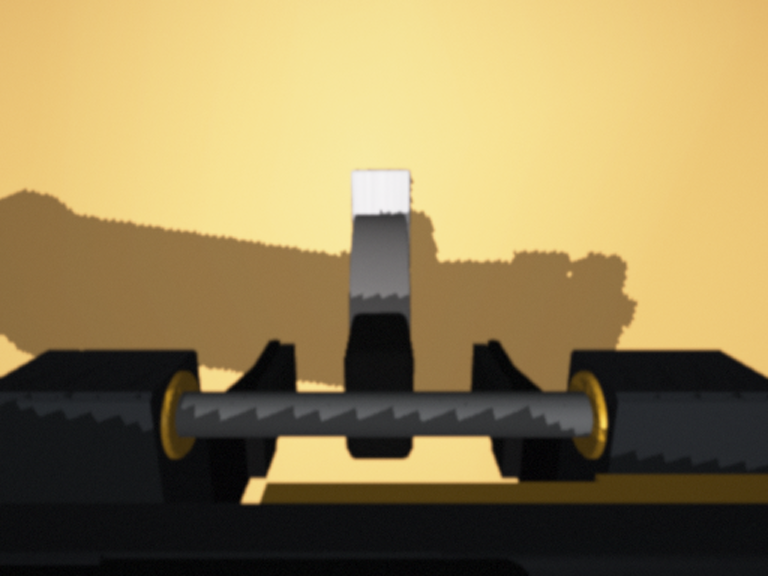

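Request:
carry_out:
  grip_force: 40
  rows:
    - {"offset": [0,0,0],"rot": [0,0,0],"gripper": 0.2}
    - {"offset": [0,0,0],"rot": [0,0,0],"gripper": 0}
    - {"offset": [0,0,0],"rot": [0,0,0],"gripper": 0}
    - {"offset": [0,0,0],"rot": [0,0,0],"gripper": 0}
    - {"offset": [0,0,0],"rot": [0,0,0],"gripper": 0}
    - {"offset": [0,0,0],"rot": [0,0,0],"gripper": 0}
    - {"offset": [0,0,0],"rot": [0,0,0],"gripper": 0}

```text
time: 7.7
position: [0.5082, -0.3183, 0.1238]
tool_rot: [-2.571, -1.801, -0.002]
ft_force: [0.1, 1.1, -0.1]
grip_width: 0.224
```

Run:
```python
from h import *
p,R=settled(4); print(p,R.round(4).tolist(),Ro.from_matrix(R).as_rotvec().round(4).tolist())
w=V("wrist"); w.crop("pics/w6.png",150,80,350,230,4)
```

```text
pos sd [0. 0. 0.] F [-0.36 -0.    0.55] t 7.9 gw 0.2277
[ 0.50821787 -0.31827026  0.12376772] [[0.3419, 0.9397, -0.0006], [0.9397, -0.3419, 0.0029], [0.0026, -0.0015, -1.0]] [-2.5711, -1.8006, -0.0019]
```

View pics/w6.png

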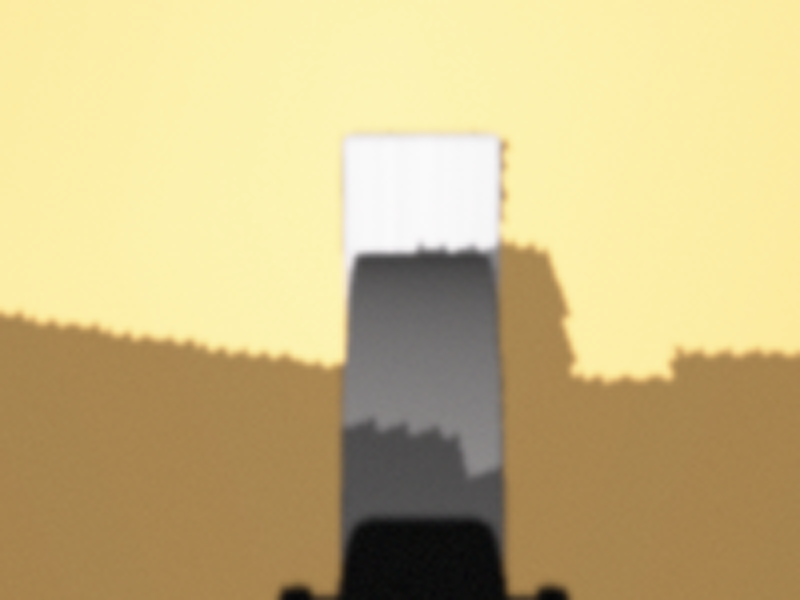

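Run:
```python
from h import *
t=V("top"); c=V("scene")
P=lambda x,y:(170+(x+.5)/8-.5,175+(y+.5)/8-.5)
S=[t.plane(*P(*q),.013) for q in[(145,137),(607,172),(120,349),(590,384)]]
print(np.array(S).round(4)); print("c",np.mean(S,0)); 
for a,b in((0,1),(2,3)): d=S[a]-S[b]; print(np.degrees(np.arctan2(-d[0],d[1])),np.linalg.norm(d))
for a,b in((0,2),(1,3)): d=S[a]-S[b]; print(np.degrees(np.arctan2(d[1],d[0])),np.linalg.norm(d))
P=lambda x,y:(255+(x+.5)/8-.5,180+(y+.5)/8-.5)
S=[c.plane(*P(*q),.013) for q in[(139,200),(365,510),(289,119),(516,419)]]
print(np.array(S).round(4)); print("c",np.mean(S,0)); 
for a,b in((1,0),(3,2)): d=S[a]-S[b]; print(np.degrees(np.arctan2(-d[0],d[1])),np.linalg.norm(d))
```

```text
[[ 0.5965  0.1216  0.013 ]
 [ 0.5883 -0.0421  0.013 ]
 [ 0.5209  0.1258  0.013 ]
 [ 0.5128 -0.0386  0.013 ]]
c [0.55462606 0.04167796 0.013     ]
-2.8785763911010145 0.163898172507427
-2.800937342806692 0.1646281869466566
-3.2206215985075004 0.07576767451299407
-2.6680718099417917 0.07554375372841822
[[ 0.5886 -0.0453  0.013 ]
 [ 0.5966  0.1184  0.013 ]
 [ 0.5127 -0.0413  0.013 ]
 [ 0.5224  0.1216  0.013 ]]
c [0.55505537 0.03835639 0.013     ]
-2.828080664868066 0.16385858839189604
-3.412857910805554 0.16312053229176557
```

Request:
carry_out:
  rows:
    - {"offset": [0,0,-0.01],"rot": [0,0,0],"gripper": 0}
    - {"offset": [0,0,-0.02],"rot": [0,0,0],"gripper": 0}
    - {"offset": [0,0,-0.03],"rot": [0,0,0],"gripper": 0}
    - {"offset": [0,0,-0.03],"rot": [0,0,0],"gripper": 0}
    - {"offset": [0,0,-0.03],"rot": [0,0,0],"gripper": 0}
    - {"offset": [0,0,-0.02],"rot": [0,0,0],"gripper": 0}

```text
time: 8.8
position: [0.5086, -0.3188, 0.2658]
tool_rot: [-2.572, -1.802, -0.003]
ft_force: [0.0, -0.4, -2.3]
grip_width: 0.227
```

Run:
```python
from h import *
p,R=settled(2); print(p,R[2])
yf=np.array([.0506,.9987,0]); C=np.array([.555,.040,.265])
q=rows(p,R,C-.16*yf,down(np.radians(87.1)),8,0)
```

```text
pos sd [0.     0.     0.0008] F [-0.02  0.02 -0.84] t 8.9 gw 0.2266
[ 0.50945875 -0.31937875  0.26760105] [ 0.00173117  0.00381229 -0.99999123]
[{"offset": [0.025, -0.0041, 0.0004], "rot": [0.03, -0.01, -2.14], "gripper": 0}, {"offset": [0.0252, -0.0032, 0.0003], "rot": [0.03, -0.01, -2.14], "gripper": 0}, {"offset": [0.0253, -0.0023, 0.0004], "rot": [0.03, -0.01, -2.14], "gripper": 0}, {"offset": [0.0254, -0.0013, 0.0003], "rot": [0.03, -0.01, -2.14], "gripper": 0}, {"offset": [0.0253, -0.0003, 0.0003], "rot": [0.03, -0.01, -2.14], "gripper": 0}, {"offset": [0.0254, 0.0006, 0.0004], "rot": [0.03, -0.01, -2.14], "gripper": 0}, {"offset": [0.0254, 0.0015, 0.0003], "rot": [0.03, -0.01, -2.14], "gripper": 0}, {"offset": [0.0252, 0.0025, 0.0003], "rot": [0.03, -0.01, -2.14], "gripper": 0}]
end [ 0.5469 -0.1198  0.265 ] 0.0005604258954820529
```

Request:
carry_out:
  rows:
    - {"offset": [0.015,-0.003,0],"rot": [0,0,-1.3],"gripper": 0}
    - {"offset": [0.025,-0.004,0],"rot": [0,0,-2.1],"gripper": 0}
    - {"offset": [0.025,-0.003,0],"rot": [0,0,-2.1],"gripper": 0}
    - {"offset": [0.026,-0.002,0],"rot": [0,0,-2.1],"gripper": 0}
    - {"offset": [0.026,-0.001,0],"rot": [0,0,-2.1],"gripper": 0}
    - {"offset": [0.026,0,0],"rot": [0,0,-2.1],"gripper": 0}
    - {"offset": [0.025,0.0005,0],"rot": [0,0,-2.1],"gripper": 0}
    - {"offset": [0.02,0.0015,0],"rot": [0,0,-2.1],"gripper": 0}
    - {"offset": [0.014,0.002,0],"rot": [0,0,-1.2],"gripper": 0}
    - {"offset": [0,0,0],"rot": [0,0,0],"gripper": 0}

```text
time: 10.15
position: [0.5439, -0.1175, 0.2643]
tool_rot: [-2.271, -2.167, -0.003]
ft_force: [-0.0, 0.3, -2.8]
grip_width: 0.224
```

Run:
```python
from h import *
import pickle
p,R=settled(3); print(p,R.round(4).tolist())
w=V("wrist"); w.crop("pics/w7.png",0,0,512,384,1.5); pickle.dump(w,open("w7.pkl","wb"))
```

```text
pos sd [0.0001 0.0005 0.    ] F [-0.18 -0.1  -2.16] t 10.3 gw 0.2244
[ 0.54343991 -0.11962819  0.26426099] [[0.0498, 0.9988, -0.0008], [0.9988, -0.0498, 0.0021], [0.0021, -0.0009, -1.0]]
```

View pics/w7.png

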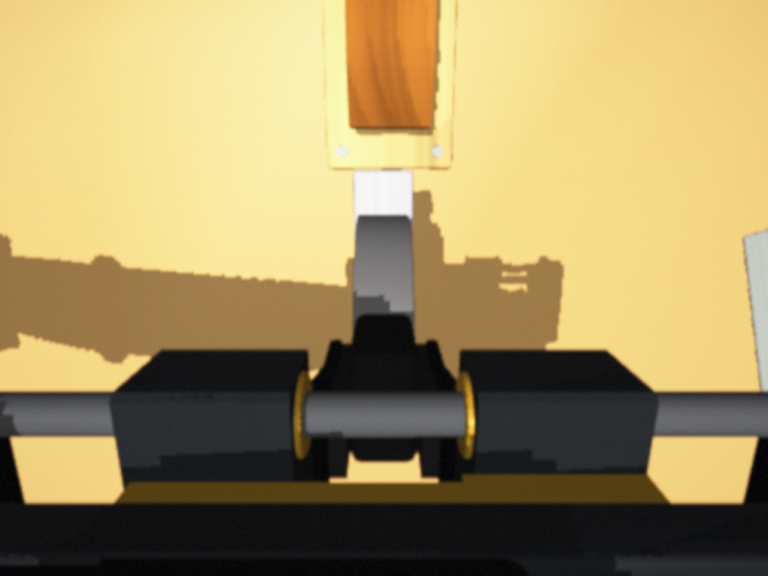

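Run:
```python
from h import *
import pickle
w=pickle.load(open("w7.pkl","rb")); w.crop("pics/w7z.png",205,0,315,125,6)
```

```text
(no output)
```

View pics/w7z.png

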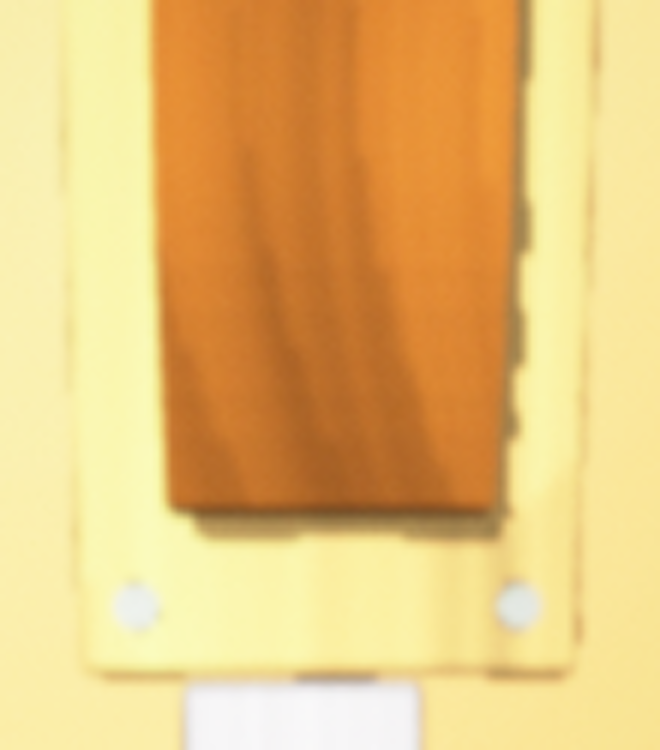

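Run:
```python
from h import *
import pickle
w=pickle.load(open("w7.pkl","rb"))
p=np.array([0.54344,-0.11963,0.26426])
P=lambda x,y:(205+(x+.5)/6-.5,(y+.5)/6-.5)
th=np.radians(2.9); yf=np.array([np.sin(th),np.cos(th),0]); xf=np.array([np.cos(th),-np.sin(th),0])
def sh(n,X): print(n,X.round(4),"rel TCP along xf,yf",((X-p)@xf).round(4),((X-p)@yf).round(4)); return X
a=sh("scrL",w.plane(*P(136,606),.0135)); b=sh("scrR",w.plane(*P(519,606),.0135)); sh("mid",(a+b)/2)
d=b-a; print(np.degrees(np.arctan2(d[1],d[0])))
a=sh("blkL",w.plane(*P(168,510),.0426)); b=sh("blkR",w.plane(*P(497,508),.0426)); sh("mid",(a+b)/2)
d=b-a; print("yaw",np.degrees(np.arctan2(d[1],d[0])),np.linalg.norm(d))
a=sh("brdL",w.plane(*P(85,675),.0)); b=sh("brdR",w.plane(*P(578,675),.0)); sh("mid",(a+b)/2)
a=sh("footL",w.plane(*P(187,682),p[2]-.1138));b=sh("footR",w.plane(*P(421,682),p[2]-.1138)); sh("mid",(a+b)/2);d=b-a;print("footyaw",np.degrees(np.arctan2(d[1],d[0])),np.linalg.norm(d))
```

```text
scrL [ 0.513  -0.0408  0.0135] rel TCP along xf,yf -0.0344 0.0772
scrR [ 0.589  -0.0447  0.0135] rel TCP along xf,yf 0.0417 0.0772
mid [ 0.551  -0.0427  0.0135] rel TCP along xf,yf 0.0036 0.0772
-2.9192808975983744
blkL [ 0.5225 -0.0248  0.0426] rel TCP along xf,yf -0.0257 0.0936
blkR [ 0.5823 -0.0275  0.0426] rel TCP along xf,yf 0.0342 0.0939
mid [ 0.5524 -0.0262  0.0426] rel TCP along xf,yf 0.0042 0.0938
yaw -2.5901426985968365 0.05988220558035221
brdL [ 0.5003 -0.0537  0.    ] rel TCP along xf,yf -0.0464 0.0637
brdR [ 0.6023 -0.0589  0.    ] rel TCP along xf,yf 0.0557 0.0636
mid [ 0.5513 -0.0563  0.    ] rel TCP along xf,yf 0.0046 0.0636
footL [ 0.5304 -0.0531  0.1505] rel TCP along xf,yf -0.0164 0.0658
footR [ 0.5614 -0.0547  0.1505] rel TCP along xf,yf 0.0147 0.0658
mid [ 0.5459 -0.0539  0.1505] rel TCP along xf,yf -0.0008 0.0658
footyaw -2.9181766002552187 0.031082569465189235
```

Request:
carry_out:
  rows:
    - {"offset": [0.015,0.001,0],"rot": [0,0,0],"gripper": 0}
    - {"offset": [0.025,0.001,0],"rot": [0,0,0],"gripper": 0}
    - {"offset": [0.03,0.001,0],"rot": [0,0,0],"gripper": 0}
    - {"offset": [0.03,0.0015,0],"rot": [0,0,0],"gripper": 0}
    - {"offset": [0.025,0,0],"rot": [0,0,0],"gripper": 0}
    - {"offset": [0.02,0,0.01],"rot": [0,0,0],"gripper": 0}
    - {"offset": [0.013,0,0.02],"rot": [0,0,0],"gripper": 0}
    - {"offset": [0,0,0.02],"rot": [0,0,0],"gripper": 0}
    - {"offset": [0,0,0.01],"rot": [0,0,0],"gripper": 0}
    - {"offset": [0,0,0],"rot": [0,0,0],"gripper": 0}

```text
time: 11.6
position: [0.5553, 0.0391, 0.2042]
tool_rot: [-2.273, -2.164, -0.001]
ft_force: [0.4, 0.4, -1.7]
grip_width: 0.228
```

Run:
```python
from h import *
p,R=settled(4); print(p,R.round(4).tolist())
C=np.array([.5553,.0388,0]);th=np.radians(2.9); yf=np.array([np.sin(th),np.cos(th),0]); xf=np.array([np.cos(th),-np.sin(th),0])
print("TCP rel centre x,y",(p-C)@xf,(p-C)@yf)
w=V("wrist"); w.crop("pics/w8.png",130,30,330,230,3.5)
c=V("scene"); c.crop("pics/s8.png",245,120,345,230,6)
```

```text
pos sd [0.0002 0.     0.0003] F [ 0.27 -0.44 -2.14] t 11.8 gw 0.2251
[0.55617273 0.03903669 0.20555784] [[0.0491, 0.9988, 0.0007], [0.9988, -0.0491, 0.003], [0.0031, 0.0005, -1.0]]
TCP rel centre x,y 0.0008596419375210858 0.0002805376521815039
```

View pics/w8.png

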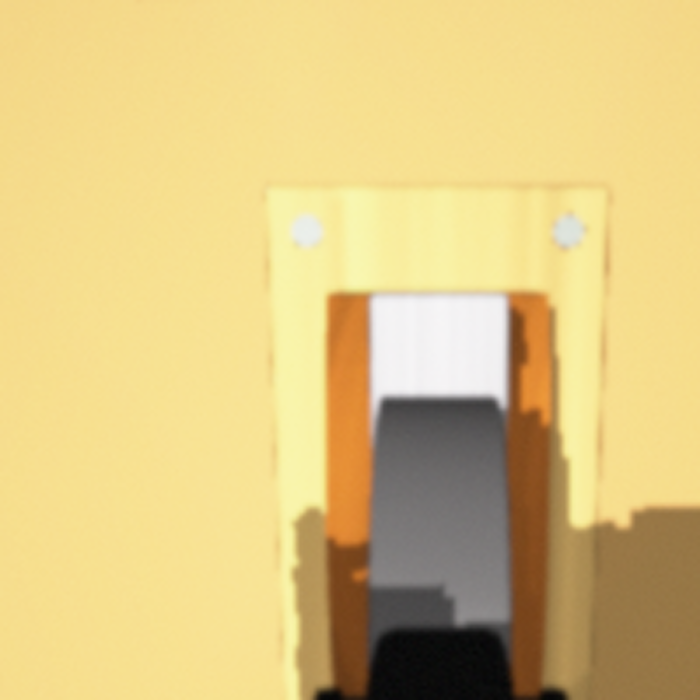

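View pics/s8.png

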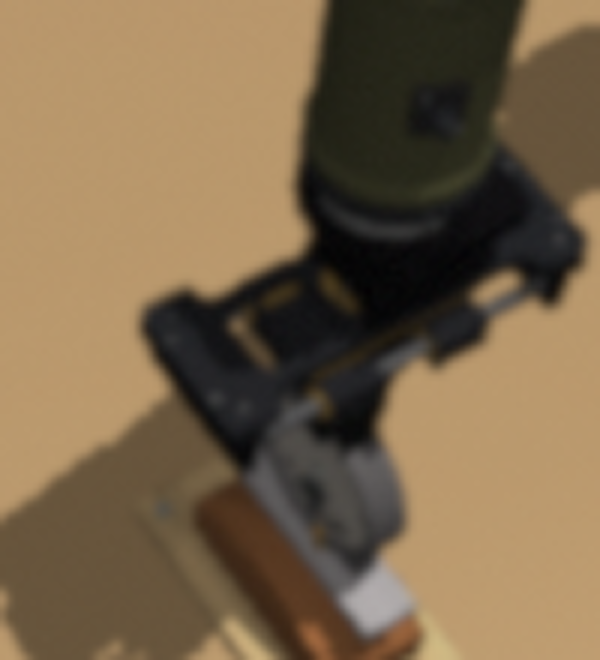

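Request:
carry_out:
  rows:
    - {"offset": [0,0,0.006],"rot": [0,0,0],"gripper": 0}
    - {"offset": [0,0,0.006],"rot": [0,0,0],"gripper": 0}
    - {"offset": [0,0,0.004],"rot": [0,0,0],"gripper": 0}
    - {"offset": [0,0,0.002],"rot": [0,0,0],"gripper": 0}
    - {"offset": [0,0,0],"rot": [0,0,0],"gripper": 0}
    - {"offset": [0,0,0],"rot": [0,0,0],"gripper": 0}

```text
time: 12.65
position: [0.5559, 0.0392, 0.187]
tool_rot: [-2.273, -2.165, -0.003]
ft_force: [0.2, 0.3, -1.8]
grip_width: 0.226
```

Request:
carry_out:
  rows:
    - {"offset": [0,0,0.001],"rot": [0,0,0],"gripper": 0}
    - {"offset": [0,0,0.001],"rot": [0,0,0],"gripper": 0}
    - {"offset": [0,0,0],"rot": [0,0,0],"gripper": 0}

```text
time: 13.02
position: [0.5556, 0.0391, 0.1847]
tool_rot: [-2.273, -2.165, -0.002]
ft_force: [-0.2, -0.9, -1.2]
grip_width: 0.229
```

Run:
```python
from h import *
p,R=settled(4); print(p,R.round(4).tolist())
```

```text
pos sd [0. 0. 0.] F [ 0.06 -0.1  -2.15] t 13.22 gw 0.2272
[0.55571595 0.03912795 0.18479099] [[0.0487, 0.9988, -0.0005], [0.9988, -0.0487, 0.0029], [0.0029, -0.0006, -1.0]]
```

Request:
carry_out:
  rows:
    - {"offset": [0,0,0.001],"rot": [0,0,0],"gripper": 0}
    - {"offset": [0,0,0],"rot": [0,0,0],"gripper": 0}

```text
time: 13.48
position: [0.5557, 0.0391, 0.1838]
tool_rot: [-2.273, -2.165, -0.003]
ft_force: [0.7, 0.1, -2.6]
grip_width: 0.222
```

Request:
carry_out:
  rows:
    - {"offset": [0,0,0.0005],"rot": [0,0,0],"gripper": 0}
    - {"offset": [0,0,0],"rot": [0,0,0],"gripper": 0}
    - {"offset": [0,0,0],"rot": [0,0,0],"gripper": 0}

```text
time: 13.85
position: [0.5558, 0.0392, 0.1837]
tool_rot: [-2.273, -2.165, -0.003]
ft_force: [0.2, -0.4, 1.2]
grip_width: 0.229
```

Run:
```python
from h import *
p,R=settled(6); print(p,R.round(4).tolist())
```

```text
pos sd [0. 0. 0.] F [-1.4  -0.03  2.64] t 14.15 gw 0.2279
[0.55581637 0.03916244 0.18370166] [[0.0487, 0.9988, -0.0001], [0.9988, -0.0487, 0.0029], [0.0029, -0.0003, -1.0]]
```

Request:
carry_out:
  rows:
    - {"offset": [0,0,0],"rot": [0,0,0],"gripper": 0}
    - {"offset": [0,0,0],"rot": [0,0,0],"gripper": 0}
    - {"offset": [0,0,0],"rot": [0,0,0],"gripper": 0}
    - {"offset": [0,0,0],"rot": [0,0,0],"gripper": 0}
    - {"offset": [0,0,0],"rot": [0,0,0],"gripper": 0}
    - {"offset": [0.0022,0,0],"rot": [0,-0.5,0],"gripper": 0}
    - {"offset": [0.0022,0,0],"rot": [0,-0.5,0],"gripper": 0}
    - {"offset": [0.0022,0,0],"rot": [0,-0.5,0],"gripper": 0}
    - {"offset": [0.0022,0,0],"rot": [0,-0.5,0],"gripper": 0}
    - {"offset": [0,0,0],"rot": [0,0,0],"gripper": 0}

```text
time: 15.4
position: [0.5567, 0.0477, 0.1835]
tool_rot: [2.258, 2.151, -0.036]
ft_force: [0.1, -2.4, 4.4]
grip_width: 0.226
```

```bash
cat >> h.py <<'E'
def chk(p,R):
    C=np.array([.5553,.0388,-.07]);th=np.radians(2.9); yf=np.array([np.sin(th),np.cos(th),0]); xf=np.array([np.cos(th),-np.sin(th),0])
    d=p-C; tilt=np.arcsin(-R[2,0])+.0026
    n=np.array([yf[0]*np.sin(tilt),yf[1]*np.sin(tilt),np.cos(tilt)]); t=np.array([yf[0]*np.cos(tilt),yf[1]*np.cos(tilt),-np.sin(tilt)])
    print("tilt",tilt.round(4),"lat",(d@xf).round(4),"normal dist",(d@n).round(5),"tang",(d@t).round(5),"Rz",R[2].round(4),"tooly",R[:,1].round(4))
    return n
E
python3 - <<'E'
from h import *
p,R=settled(5); n=chk(p,R)
E
```

```text
pos sd [0. 0. 0.] F [ 0.21 -2.11  5.22] t 15.65 gw 0.2244
tilt 0.0348 lat 0.001 normal dist 0.25368 tang 5e-05 Rz [-3.220e-02  8.000e-04 -9.995e-01] tooly [ 9.988e-01 -4.890e-02  8.000e-04]
```

Request:
carry_out:
  rows:
    - {"offset": [0.00265,0,0],"rot": [0,-0.6,0],"gripper": 0}
    - {"offset": [0.00265,0,0],"rot": [0,-0.6,0],"gripper": 0}
    - {"offset": [0.00265,0,0],"rot": [0,-0.6,0],"gripper": 0}
    - {"offset": [0.00265,0,0],"rot": [0,-0.6,0],"gripper": 0}
    - {"offset": [0.00265,0,0],"rot": [0,-0.6,0],"gripper": 0}
    - {"offset": [0.00265,0,0],"rot": [0,-0.6,0],"gripper": 0}
    - {"offset": [0.00265,0,0],"rot": [0,-0.6,0],"gripper": 0}
    - {"offset": [0.00265,0,0],"rot": [0,-0.6,0],"gripper": 0}
    - {"offset": [0.00265,0,0],"rot": [0,-0.6,0],"gripper": 0}
    - {"offset": [0.00265,0,0],"rot": [0,-0.6,0],"gripper": 0}

```text
time: 16.9
position: [0.5575, 0.0745, 0.1812]
tool_rot: [2.204, 2.099, -0.152]
ft_force: [1.3, -1.8, 4.9]
grip_width: 0.226
```

Run:
```python
from h import *
p,R=settled(5); n=chk(p,R)
w=V("wrist"); w.crop("pics/w9.png",130,30,330,230,3.5)
```

```text
pos sd [0.     0.0002 0.    ] F [-0.03 -0.48  4.99] t 17.15 gw 0.2302
tilt 0.1388 lat 0.0003 normal dist 0.25371 tang 0.00134 Rz [-1.357e-01 -5.000e-04 -9.907e-01] tooly [ 9.989e-01 -4.780e-02 -5.000e-04]
```

View pics/w9.png

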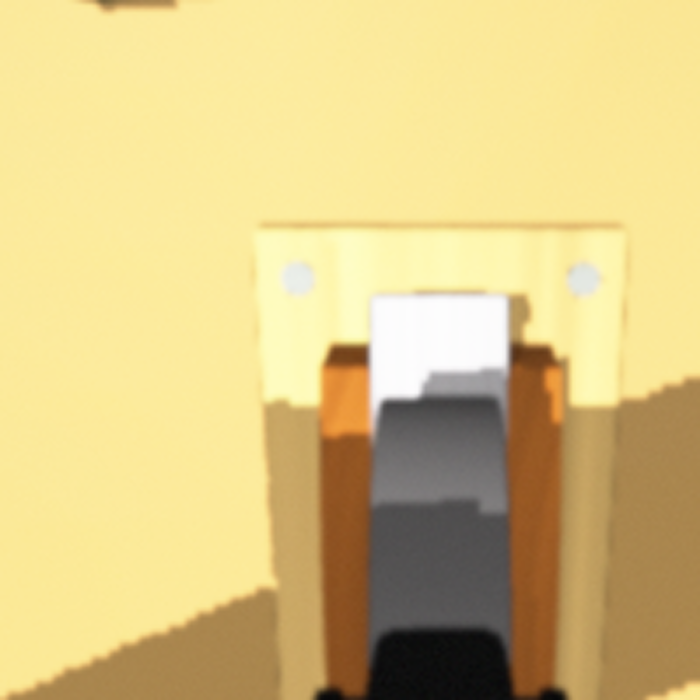

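Request:
carry_out:
  rows:
    - {"offset": [0.0025,0,0],"rot": [0,-0.6,0],"gripper": 0}
    - {"offset": [0.0025,0,0],"rot": [0,-0.6,0],"gripper": 0}
    - {"offset": [0.0025,0,0],"rot": [0,-0.6,0],"gripper": 0}
    - {"offset": [0.0025,0,0],"rot": [0,-0.6,0],"gripper": 0}
    - {"offset": [0.0025,0,0],"rot": [0,-0.6,0],"gripper": 0}
    - {"offset": [0.0026,0,0],"rot": [0,-0.6,0],"gripper": 0}
    - {"offset": [0.0026,0,0],"rot": [0,-0.6,0],"gripper": 0}
    - {"offset": [0.0026,0,0],"rot": [0,-0.6,0],"gripper": 0}
    - {"offset": [0.0026,0,0],"rot": [0,-0.6,0],"gripper": 0}
    - {"offset": [0.0026,0,0],"rot": [0,-0.6,0],"gripper": 0}

```text
time: 18.45
position: [0.5586, 0.0991, 0.1765]
tool_rot: [2.145, 2.043, -0.263]
ft_force: [0.4, -0.9, 4.2]
grip_width: 0.226
```

Request:
carry_out:
  rows:
    - {"offset": [0.0015,0,0],"rot": [0,-0.4,0],"gripper": 0}
    - {"offset": [0.0015,0,0],"rot": [0,-0.4,0],"gripper": 0}
    - {"offset": [0,0,0],"rot": [0,0,0],"gripper": 0}
    - {"offset": [0,0,0],"rot": [0,0,0],"gripper": 0}

```text
time: 18.95
position: [0.5587, 0.1023, 0.1757]
tool_rot: [2.138, 2.037, -0.276]
ft_force: [-0.3, -0.8, 5.7]
grip_width: 0.229
```

Run:
```python
from h import *
p,R=settled(8); n=chk(p,R)
w=V("wrist"); w.crop("pics/w10.png",130,30,330,230,3.5)
c=V("scene"); c.crop("pics/s10.png",260,160,330,230,8)
```

```text
pos sd [0. 0. 0.] F [-0.14 -0.2   5.09] t 19.35 gw 0.2274
tilt 0.259 lat 0.0002 normal dist 0.25377 tang -0.00153 Rz [-2.536e-01 -8.000e-04 -9.673e-01] tooly [ 9.988e-01 -4.850e-02 -8.000e-04]
```

View pics/w10.png

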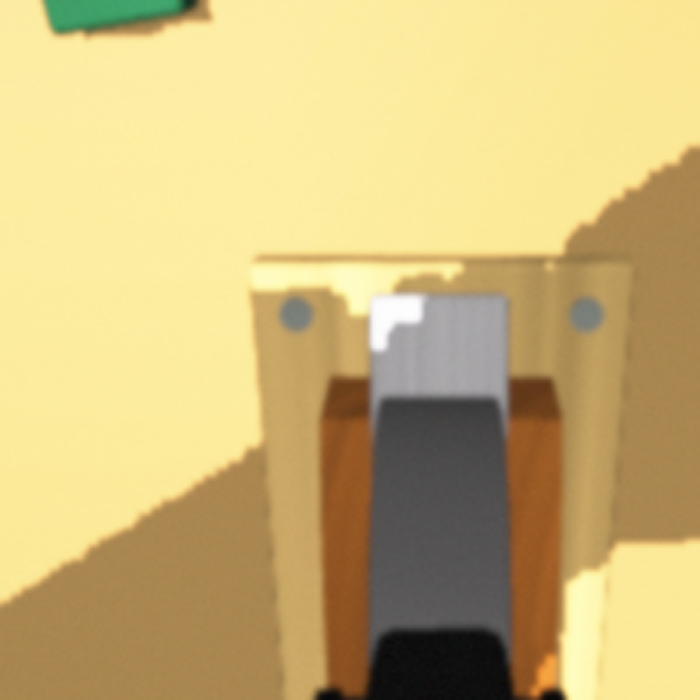

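View pics/s10.png

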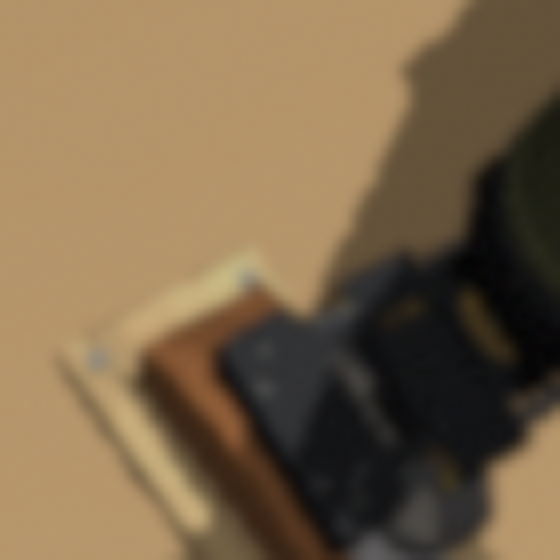

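Run:
```python
from h import *
c=V("scene"); c.crop("pics/s11.png",275,190,345,260,8)
p,R=settled(3); n=chk(p,R)
```

```text
pos sd [0. 0. 0.] F [-0.12 -0.16  5.57] t 19.65 gw 0.227
tilt 0.2589 lat 0.0002 normal dist 0.25376 tang -0.00151 Rz [-2.535e-01 -8.000e-04 -9.673e-01] tooly [ 9.988e-01 -4.850e-02 -8.000e-04]
```

View pics/s11.png

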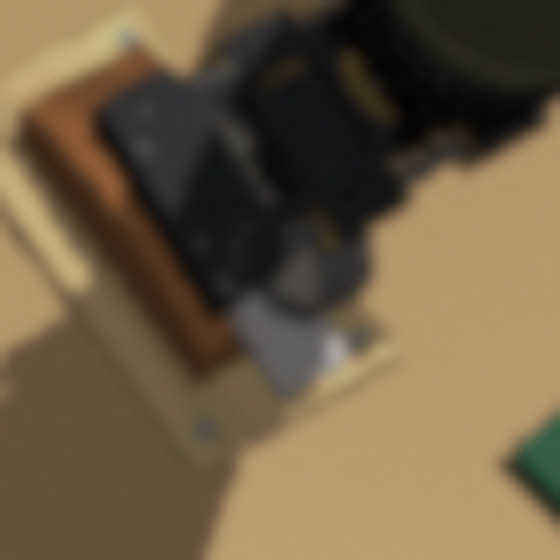

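Run:
```python
from bench import workorder
print(workorder.close_job())
```

```text
the job is handed in; nothing more can be done
None
```

I stood the gauge level on the former's crown and rocked it round the arc to the tab angle. It was held there, foot pressed on the wood, when I handed the job in at about 19.7 s. I could not see the needle on the tab at the end: the scene camera's view of the dial is blocked by the gripper. That match rests on the arm's measured tilt.

- **Tab angle:** two close-up wrist-camera views of the dial put the tab at about 0.257 rad. The second, squarer view gave 0.257; the first, rougher one gave roughly 0.25.
- **Final tilt:** 0.259 rad from the arm's pose, zeroed on the level standing pose. In the wrist picture, the foot's end had not moved relative to the gripper, so the gauge did not turn in the grip.
- **Placing:** on the crown, the foot touched at the predicted height, square to the block and central across it in the wrist view. I held it level there for over a second before rocking.
- **Contact at the end:** about 7 N down through the foot, with almost no sideways drag. The foot's centre is about 1.5 mm short of the touch line.
- **Other items:** I did not touch the weight, the tape roll or the batten.

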